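# Hand microphone off its hook and into the charging cradle

### The arm

A 6-joint arm with a two-finger parallel gripper is mounted at the origin on the work surface. World frame = base frame: x ahead of the robot, y to its left, z up, the work surface at z = 0. Lengths are in mm, angles in degrees, forces in N, time in s.
With the tool pointing down it reaches from about 300 to 850 mm from the base axis. Payload 4.2 kg.
Tool frame: the origin (TCP) lies midway between the tips of the shut fingers; the grasp point (between the pads) lies env.hold_point_z behind it (env.hold_point_z is the distance from the TCP to the grasp point, in mm); z points along the fingers, y is the line along which they close (so a half turn about z gives the same grasp; the last joint's range is limited). The gripper opens to 91 mm and grips with 3 to 60 N. Pads are 32 mm wide; open, the fingers measure 118 mm over their backs; the gripper's body (76 mm by 178 mm) begins 60 mm behind the grasp point.
Start: joints at [62.223, 18.312, 89.639, -0, 72.044, -1.146], TCP at [257.745, 514.014, 213.976] pointing down, gripper open.
Joint ranges: [-177.97, 177.97], [-48.28, 115.42], [12.27, 149.76], [-77.06, 257.06], [2.81, 150.46], [-146.56, 146.56]. Speed limits (degrees/s): [147.25, 147.25, 180, 180, 180, 180].

### API

Orientations are given as [roll, pitch, yaw] about the fixed x, y, z axes, in that order (R = Rz(yaw) Ry(pitch) Rx(roll)).
In Python, from workcell import env, viewer, spotter gives the robot as it stands.
- The arm moves only by the tool apply_moves, never from a script. Its arguments are lists of equal length, an entry for each row: "delta_pos": the shift along the world's x, y, z normalised to -1 to 1, where 1 is 120 mm, a list of three; "rot": the turn, a rotation vector about the world's x, y, z normalised to -1 to 1, where 1 is 1.5 rad, a list of three; "hand": the opening, from 0 (shut) to 1 (fully open). A call has 1 to 10 rows; each row is the pose to reach, as a shift and turn from the pose commanded when the call began; what a row does not reach only later rows make up. A row lasts 1/12 s, in which the tool goes at most 41.7 mm and 7.16 degrees, less where a joint would pass 70% of its speed; a pose out of reach is approached as far as the arm can. A call with a number of a shift or a turn outside -1 to 1 is refused whole. A call with a gripper value outside its range is refused whole. The fingers move at their own pace and stop on an object; "newtons" is the grip in N (left out, the last holds). Time passes only in rows, so rows that repeat a pose let the fingers close. It gives the time, the measured TCP pose, the force, the opening and the grip force at its end, in the units of the state.
- env.state(): the state, without advancing time (a new reading comes with each control period).
- viewer.grab_frame(name): name is "scene" or "top"; returns a dict with "pixels" (384x512x3 uint8, red, green, blue), "camera_matrix" (3x3 intrinsics, pixels), "k1" (the pictures are not rectified: a ray, as slopes to the right and down, at radius r is drawn at 1 + k1 r^2 times it, then the intrinsics apply), "R" (3x3) and "t" (3): a world point X has camera coordinates R X + t. Camera axes: x right, y down, z forward; pixel columns grow to the right and rows downward; lengths in mm; the calibration is good to about 2 mm. A picture is of the moment at which its call begins. There is no depth.
- env.job_done(): hands the job in; it is judged then, once.
Trained networks look in a picture, given as the dict that the camera call returned (one of the last four; its "shot" number tells which), for a name from the list of things; names that differ only in an ending like _2 or _b are one class to them, and where a whole thing is asked for, a point or a joint stands for the part that bears it (a point fixed in the world has none). Each returns a list of dicts, best first, with "score" (0 to 1); they miss things now and then, are a little off and sometimes report something else, mostly with a low value. They report only what shows in the picture. A call takes as long as a camera call. They do not tell look-alikes from the thing itself.
- spotter.trace(picture, query): "mask" (384x512 bool, what is visible of it) and "box" ([centre column, centre row, width, height] in pixels, round what is visible of it).
- spotter.landmark_of(picture, query): "position" ([column, row] in pixels: a listed point, or the origin of a listed thing).
The state is a dict: "time_s": time; "qpos": joint angles; "qvel": joint speeds; "effort": joint torques, N m; "ee_pos": TCP position; "ee_rot": TCP orientation; "force": force on the tool from outside, world axes, zero at the start; "torque": the same for the moment, N m; "gripper_width": finger opening in mm; "gripper_force": force on a finger pad.
Only numpy, scipy, OpenCV 4.12 (cv2) and the standard library are available. Lean on these libraries where they do the work, as an engineer would, in place of code of your own. Each camera call takes 0.05 s, during which the arm holds its last target. There are 200 camera calls.

### The job

Lift the hand microphone (the one with the round speaker grille, not the meter with the dial or the keypad) up off its hook and stand it upright in the pocket of the charging cradle, right down on the pocket floor, either way round. Lower it well into the pocket before letting go, and leave the meter and the keypad hanging where they are.

Things in the scene. Friction and masses are not known exactly. Their poses are not given: they have to be found in the camera images.
- mic: Black hand mic, round grille on its front, 110 tall, 34 thick, 56 wide (46 below z 55; flat sides), 0.2 kg. Origin: underside centre; z up, x out of its front, y across. Behind it a steel clip: bridge at z 80, tongue to z 56, x -31. It hangs upright (may lean 5 deg) by the clip on one of 3 flat upturned hooks (20 wide, 130 apart along y), underside 45 above the table; free once raised 26. (mm)
- cradle: Charging cradle, plastic, fixed: black base plate 88 x 100 (x, y), 12 thick, with a grey open pocket in its middle, 52 along x by 64 along y inside, 45 deep; floor 12 and rim 57 above the table, walls 6. Origin: centre of its underside, on the table; z up. The mic's width goes along the cradle's y, either way round. (mm)
- meter: Bystander: black hand-held meter with display and round dial, 72 wide, 128 tall, 36 thick (dial knob 10 more), hanging by a like clip on another hook of the rack. Origin: underside centre, z up, x out of its front. Stays hanging. (mm)
- keypad: Bystander: slim black keypad with twelve keys, 44 wide, 122 tall, 24 thick, hanging by a like clip on the remaining hook. Origin: on its underside, 17 ahead of its back face, z up, x out of its front. Stays hanging. (mm)
There are look-alikes about, which are no part of the job. Leave any blue or brown look-alike of the mic alone.

How it is judged:
By the outcome, as a careful person would: the job done as asked, in the order asked, and still so for the second after the job is handed in, with the robot touching nothing.
It also fails if it takes over 48 s, if anything falls off the work surface, if the arm or the gripper's body presses on something with over 40 N, if the wrist force passes 120 N, or if a joint passes its speed limit or range.

## Working session

There is one attempt and no reset: what is moved stays moved. The work goes in short steps, Python scripts to look and compute and a tool call to move; the robot and the scene stay as the last step left them, time stands still between calls to the robot, and variables do not carry over. Pictures are saved under pics/ and viewed, at most 10 in all, crops included, and the job is handed in when it is done.

Besides the shell and the picture viewer there is one more tool, called after "Request:" by a JSON object that holds its "fn" and its "kwargs". apply_moves: Moves the arm, as the interface text tells. Its arguments: {"type":"object","properties":{"delta_pos":{"type":"array"},"rot":{"type":"array"},"hand":{"type":"array"},"newtons":{"type":"number"}},"required":["delta_pos","rot","hand"]}

```bash
mkdir -p pics; cat > h.py <<'E'
import numpy as np,cv2
from workcell import env,viewer,spotter
def grab(n,save=None):
    f=viewer.grab_frame(n)
    if save: cv2.imwrite(f'pics/{save}.png',cv2.cvtColor(f['pixels'],cv2.COLOR_RGB2BGR))
    return f
def cal(f): 
    return np.array(f['camera_matrix'],float),np.array(f['R'],float),np.array(f['t'],float).ravel(),np.array([f['k1'],0,0,0],float)
def proj(f,X):
    K,R,t,d=cal(f)
    return cv2.projectPoints(np.atleast_2d(np.array(X,float)),cv2.Rodrigues(R)[0],t,K,d)[0][:,0]
def ray(f,p):
    K,R,t,d=cal(f)
    u=cv2.undistortPoints(np.array([[p]],float),K,d)[0,0]
    return -R.T@t,R.T@np.array([u[0],u[1],1])
def atz(f,p,z):
    c,v=ray(f,p); return c+v*(z-c[2])/v[2]
E
python3 - <<'E'
from h import *
print(env.hold_point_z)
s=env.state();print(s['ee_pos'],s['ee_rot'],s['time_s'])
fs={n:grab(n,n+'0') for n in('scene','top')}
for n,f in fs.items():
    print(n,cal(f)[0].round(1).tolist(),(-cal(f)[1].T@cal(f)[2]).round())
    for q in('mic','cradle','meter','keypad'):
        print(q,[(np.round(d['score'],2),np.round(d['box'])) for d in spotter.trace(f,q)],[(np.round(d['score'],2),np.round(d['position'],1)) for d in spotter.landmark_of(f,q)])
a=cv2.imread('pics/scene0.png');b=cv2.imread('pics/top0.png')
cv2.imwrite('pics/both0.png',cv2.resize(np.vstack([a,b]),None,fx=.78,fy=.78))
E
```

```text
18.8
[257.47977742 513.5514856  213.12917688] [-1.79897331e+02 -2.34732328e-03  1.53370698e+02] 0.0
scene [[374.1, 0.0, 254.7], [0.0, 374.1, 188.9], [0.0, 0.0, 1.0]] [1180. -246.  533.]
mic [(np.float64(0.92), array([196., 247.,  36.,  62.])), (np.float64(0.85), array([145., 185.,  36.,  53.])), (np.float64(0.77), array([116., 258.,  48.,  66.]))] [(np.float64(0.87), array([150.7, 206.9])), (np.float64(0.73), array([199.6, 267.2])), (np.float64(0.58), array([124.2, 278.9]))]
cradle [(np.float64(0.62), array([210., 176.,  40.,  60.]))] [(np.float64(0.64), array([314.7, 196.9]))]
meter [(np.float64(0.58), array([210., 175.,  36.,  60.]))] [(np.float64(0.59), array([214.1, 198.9]))]
keypad [(np.float64(0.86), array([ 80., 191.,  44.,  57.]))] [(np.float64(0.91), array([ 86.9, 214. ]))]
top [[396.2, 0.0, 257.7], [0.0, 396.2, 195.1], [0.0, 0.0, 1.0]] [ 408.   -3. 1054.]
mic [(np.float64(0.76), array([311., 157.,  32.,  22.])), (np.float64(0.65), array([363., 161.,  32.,  28.])), (np.float64(0.56), array([339., 219.,  31.,  27.]))] [(np.float64(0.91), array([301.6, 159.3])), (np.float64(0.71), array([357.4, 165.2])), (np.float64(0.61), array([333.7, 219.4]))]
cradle [(np.float64(0.87), array([176., 211.,  43.,  35.]))] [(np.float64(0.82), array([176.6, 210.4]))]
meter [(np.float64(0.89), array([285., 209.,  37.,  26.]))] [(np.float64(0.92), array([276.1, 208.5]))]
keypad [(np.float64(0.88), array([388., 231.,  31.,  19.]))] [(np.float64(0.65), array([375.9, 228.8]))]
```

View pics/both0.png

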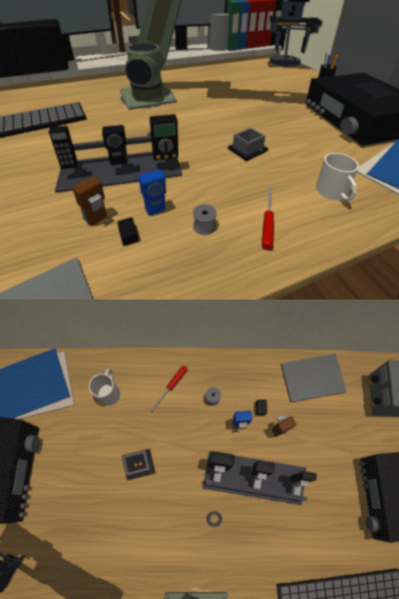

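The two views show three things classed as mic. In the scene view they are blue at (196,247), brown at (116,258), and black with a grille, hanging between the keypad and meter, at (145,185). The black one, at (339,219) in the top view, fits the description. I'll confirm it in an enlarged crop.

```bash
python3 - <<'E'
from h import *
a=cv2.imread('pics/scene0.png')[140:235,50:250];b=cv2.imread('pics/top0.png')[185:265,255:415]
A=cv2.resize(a,(632,300),interpolation=3);B=cv2.resize(b,(600,300),interpolation=3)
B=cv2.copyMakeBorder(B,0,0,0,32,0)
cv2.imwrite('pics/crop.png',cv2.convertScaleAbs(np.vstack([A,B]),alpha=1.5,beta=15))
f=grab('top');g=grab('scene')
for n,p in dict(mic=(333.7,219.4),meter=(276.1,208.5),keypad=(375.9,228.8)).items(): print(n,atz(f,p,45).round(1))
print('cradle',atz(f,(176.6,210.4),0).round(1),proj(g,[atz(f,(176.6,210.4),0)]))
for n,p in dict(mic=(150.7,206.9),meter=(214.1,198.9),keypad=(86.9,214)).items(): print(n,atz(g,p,45).round(1))
for n,d in(('c',spotter.trace(f,'cradle')[0]),):
    r=cv2.minAreaRect(cv2.findNonZero(d['mask'].astype(np.uint8)));bx=cv2.boxPoints(r);print(r,[atz(f,p,12).round(0)[:2] for p in bx])
K,R,t,_=cal(f);print(R.round(3))
E
```

```text
mic [ 498.3 -208.    45. ]
meter [525.8 -60.1  45. ]
keypad [ 474.4 -316.7   45. ]
cradle [524.6 203.8   0. ] [[318.24811811 192.3628115 ]]
mic [ 496.6 -202.2   45. ]
meter [517.7 -65.6  45. ]
keypad [ 473.1 -331.2   45. ]
((177.05580139160156, 211.5343475341797), (33.399681091308594, 37.56884765625), 76.60750579833984) [array([552., 260.]), array([576., 163.]), array([489., 141.]), array([466., 236.])]
[[ 0.004 -1.     0.01 ]
 [-0.989 -0.005 -0.149]
 [ 0.149 -0.009 -0.989]]
```

View pics/crop.png

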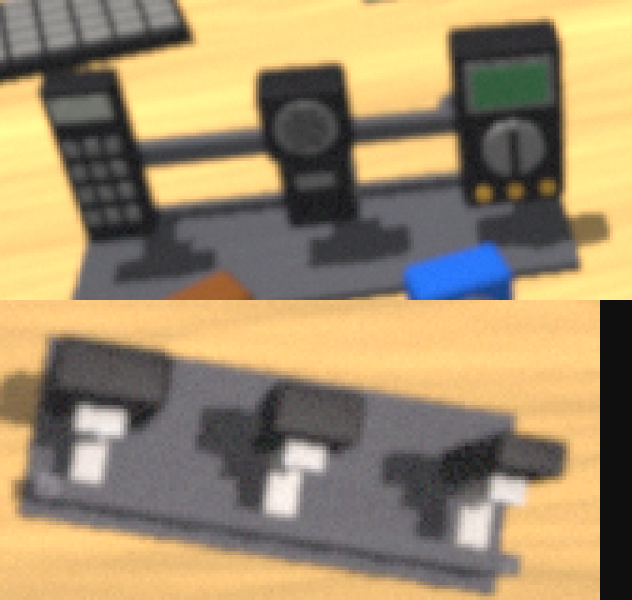

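The crop shows the round grille on the black item on the middle hook, at scene (145,185), so that is the mic. The keypad hangs on the left and the meter on the right. Next I'll fit the poses of the mic and cradle.

```bash
cat > fit.py <<'E'
from h import *
from scipy.optimize import minimize
from scipy.spatial.transform import Rotation as Ro
def box(a,b,c,d,e,g): return np.array([(x,y,z) for x in(a,b) for y in(c,d) for z in(e,g)],float)
MIC=[box(-17,17,-28,28,55,110),box(-17,17,-23,23,0,55)]
CLIP=box(-31,-17,-8,8,56,80)
CR=[box(-44,44,-50,50,0,12),box(-32,32,-38,38,12,57)]
def sil(f,parts,T):
    R,t=T;m=np.zeros((384*4,512*4),np.uint8)
    for p in parts:
        h=cv2.convexHull(((proj(f,p@R.T+t)+.5)*4).astype(np.int32)); cv2.fillConvexPoly(m,h,1)
    return cv2.resize(m.astype(np.float32),(512,384),interpolation=cv2.INTER_AREA)
def fit(obs,x0,T,sc,pr):
    def cost(v):
        x=x0+v*sc;c=0
        for f,m,parts in obs:
            s=sil(f,parts,T(x));c+=np.abs(s-m).sum()/m.sum()
        return c+pr*np.sum(v**2)
    best=None
    for k in range(3):
        n=len(x0);S=np.vstack([np.zeros(n)]+[np.eye(n)[i]*(1 if k%2==0 else -1) for i in range(n)])
        r=minimize(cost,S[0] if best is None else best.x,method='Nelder-Mead',options=dict(initial_simplex=S+(0 if best is None else best.x),maxiter=400,xatol=.01,fatol=1e-4))
        if best is None or r.fun<best.fun: best=r
    return x0+best.x*sc,best.fun
def near(f,q,p):
    L=[d for d in spotter.trace(f,q)]
    d=min(L,key=lambda d:np.hypot(d['box'][0]-p[0],d['box'][1]-p[1]));print(q,d['box'],d['score'],d['mask'].sum());return d['mask'].astype(np.float32)
def outline(img,f,parts,T,col):
    R,t=T
    for p in parts: cv2.polylines(img,[cv2.convexHull((proj(f,p@R.T+t)*4+2).astype(np.int32))],True,col,1)
Tm=lambda x:(Ro.from_euler('ZYX',[x[2],x[4],x[3]],degrees=True).as_matrix(),np.array([x[0],x[1],45]))
Tc=lambda x:(Ro.from_euler('z',x[2],degrees=True).as_matrix(),np.array([x[0],x[1],0]))
E
python3 - <<'E'
from fit import *
f=grab('top');g=grab('scene')
mt=near(f,'mic',(339,219));ms=near(g,'mic',(145,185))
for parts in (MIC,MIC+[CLIP]):
    xm,c=fit([(f,mt,parts),(g,ms,MIC)],np.array([497.5,-205,-10,0,0.]),Tm,np.array([6,6,5,3,3.]),.003);print('mic',xm.round(1),c)
ct=near(f,'cradle',(176,211))
xc,c=fit([(f,ct,CR)],np.array([524,202,15.]),Tc,np.array([6,6,5.]),.001);print('cradle',xc.round(1),c)
o=[]
for im,q,(cx,cy),P,T in((f,0,(339,219),MIC+[CLIP],Tm(xm)),(g,0,(145,185),MIC,Tm(xm)),(f,0,(176,211),CR,Tc(xc)),(g,0,(316,185),CR,Tc(xc))):
    i=cv2.resize(cv2.convertScaleAbs(im['pixels'][:,:,::-1].copy(),alpha=1.5),None,fx=4,fy=4,interpolation=3)
    outline(i,im,P,T,(0,255,0));o.append(i[cy*4-140:cy*4+140,cx*4-180:cx*4+180])
cv2.imwrite('pics/fit.png',np.vstack([np.hstack(o[:2]),np.hstack(o[2:])]))
E
```

```text
mic [337.6, 219.6, 29.1, 23.9] 0.55 500
mic [145.3, 185.6, 35.8, 56.9] 0.66 1411
mic [ 4.964e+02 -2.005e+02 -8.500e+00 -6.000e-01 -3.000e-01] 0.23800688228147993
mic [ 497.6 -201.3   -8.4   -1.3   -1. ] 0.20929067372741153
cradle [178.3, 213.6, 44.8, 36.3] 0.58 1256
cradle [520.9 200.6  14.6] 0.045918628365143765
```

View pics/fit.png

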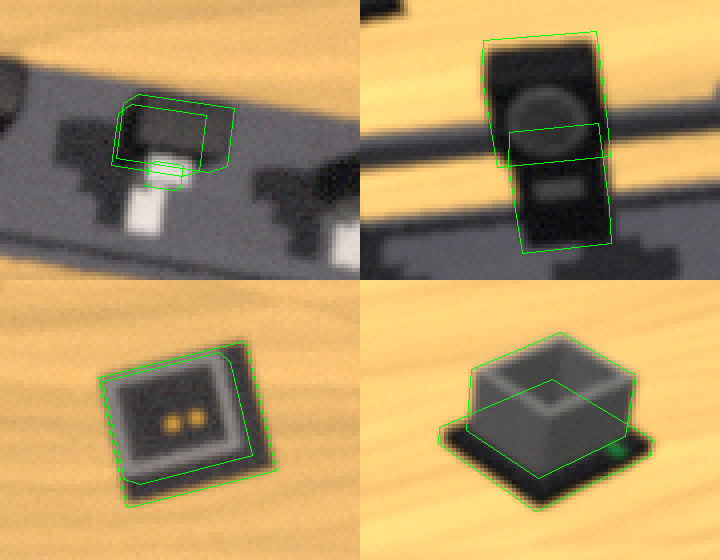

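The fit agrees to within a few mm: mic at about (497,-202) with yaw about -9°, cradle at about (521,201) with yaw 14.6°. I'll move above the mic.

Request:
{"fn": "apply_moves", "kwargs": {"delta_pos": [[0.33,-0.995,0.2],[0.33,-0.995,0.2],[0.33,-0.995,0.2],[0.33,-0.995,0.2]], "rot": [[0,0,0.033],[0,0,0.033],[0,0,0.033],[0,0,0.033]], "hand": [1,1,1,1]}}

```text
time_s: 1.63
ee_pos: [298.6, 389.8, 239.5]
ee_rot: [-180.0, 0.2, 156.0]
force: [-0.6, 0.4, -0.1]
gripper_width: 91.2
gripper_force: 0.0
```

Request:
{"fn": "apply_moves", "kwargs": {"delta_pos": [[0.33,-0.995,0],[0.33,-0.995,0],[0.33,-0.995,0],[0.33,-0.995,0]], "rot": [[0,0,0.033],[0,0,0.033],[0,0,0.033],[0,0,0.033]], "hand": [1,1,1,1]}}

```text
time_s: 1.97
ee_pos: [338.0, 269.9, 238.1]
ee_rot: [-179.8, 0.1, 158.7]
force: [-0.1, 0.6, -0.3]
gripper_width: 91.3
gripper_force: 0.0
```

Request:
{"fn": "apply_moves", "kwargs": {"delta_pos": [[0.33,-0.995,0],[0.33,-0.995,0],[0.33,-0.995,0],[0.33,-0.995,0]], "rot": [[0,0,0.033],[0,0,0.033],[0,0,0.033],[0,0,0.033]], "hand": [1,1,1,1]}}

```text
time_s: 2.3
ee_pos: [378.2, 150.7, 238.2]
ee_rot: [-179.9, 0.1, 161.5]
force: [0.1, 1.4, -0.2]
gripper_width: 91.3
gripper_force: 0.0
```

Request:
{"fn": "apply_moves", "kwargs": {"delta_pos": [[0.33,-0.995,0],[0.33,-0.995,0],[0.33,-0.995,0],[0.33,-0.995,0]], "rot": [[0,0,0.033],[0,0,0.033],[0,0,0.033],[0,0,0.033]], "hand": [1,1,1,1]}}

```text
time_s: 2.63
ee_pos: [418.4, 31.5, 238.1]
ee_rot: [-179.9, 0.2, 164.3]
force: [0.1, 0.9, 0.6]
gripper_width: 91.2
gripper_force: 0.0
```

Request:
{"fn": "apply_moves", "kwargs": {"delta_pos": [[0.33,-0.995,0],[0.33,-0.995,0],[0.33,-0.995,0],[0.33,-0.995,0]], "rot": [[0,0,0.033],[0,0,0.033],[0,0,0.033],[0,0,0.033]], "hand": [1,1,1,1]}}

```text
time_s: 2.97
ee_pos: [458.4, -87.6, 237.9]
ee_rot: [-179.9, 0.2, 167.2]
force: [0.3, 0.9, -0.4]
gripper_width: 91.1
gripper_force: 0.0
```

Request:
{"fn": "apply_moves", "kwargs": {"delta_pos": [[0.33,-0.995,0],[0.33,-0.995,0],[0.33,-0.995,0],[0.33,-0.995,0],[0.33,-0.995,0]], "rot": [[0,0,0.033],[0,0,0.033],[0,0,0.033],[0,0,0.033],[0,0,0.033]], "hand": [1,1,1,1,1]}}

```text
time_s: 3.38
ee_pos: [496.2, -202.5, 237.2]
ee_rot: [179.9, -0.1, 170.2]
force: [-0.9, -0.1, -0.6]
gripper_width: 91.4
gripper_force: 0.0
```

```bash
python3 - <<'E'
from fit import *
g=grab('scene');f=grab('top');s=env.state();p=np.array(s['ee_pos']);R=Ro.from_euler('xyz',s['ee_rot'],degrees=True).as_matrix()
x=np.array([497,-202,-9,0,0.]);o=[]
tips=np.array([p+R@np.array([a,b,0]) for b in(-45.5,45.5) for a in(-16,16)])
low=tips-[0,0,123]
for im,(cx,cy) in((g,(150,165)),(f,(335,215))):
    i=cv2.resize(cv2.convertScaleAbs(im['pixels'][:,:,::-1].copy(),alpha=1.4),None,fx=4,fy=4,interpolation=3)
    outline(i,im,MIC,Tm(x),(0,255,0))
    for P,c in((tips,(0,0,255)),(low,(255,255,0))):
        for q in proj(im,P): cv2.circle(i,tuple((q*4+2).astype(int)),3,c,-1)
    o.append(i[cy*4-220:cy*4+220,cx*4-195:cx*4+195])
cv2.imwrite('pics/hover.png',np.hstack(o))
E
```

```text
(no output)
```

View pics/hover.png

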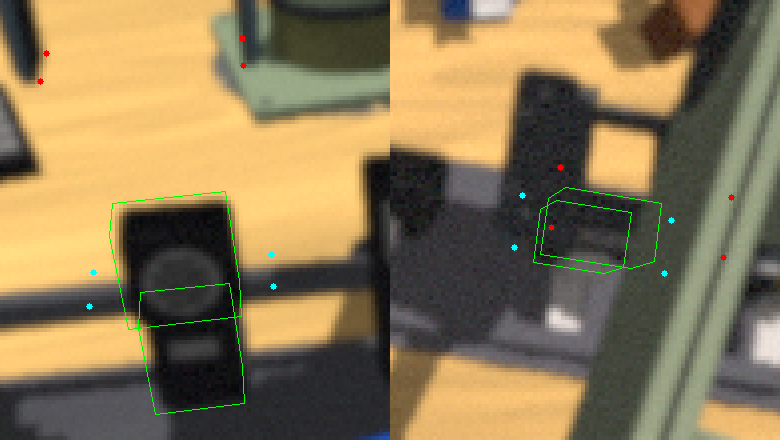

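The red dots sit on the fingertips, at about (42,70) and (243,55) in the left half, and the cyan dots at lowered height bracket the mic. I'll lower and grip.

Request:
{"fn": "apply_moves", "kwargs": {"delta_pos": [[0,0,-0.3],[0,0,-0.6],[0,0,-0.8],[0,0,-1.0],[0,0,-1.0],[0,0,-1.0]], "rot": [[0,0,0],[0,0,0],[0,0,0],[0,0,0],[0,0,0],[0,0,0]], "hand": [1,1,1,1,1,1]}}

```text
time_s: 3.98
ee_pos: [494.8, -200.5, 117.8]
ee_rot: [179.9, -0.1, 170.5]
force: [0.4, -0.2, 0.2]
gripper_width: 91.2
gripper_force: 0.0
```

Request:
{"fn": "apply_moves", "kwargs": {"delta_pos": [[0,0,0],[0,0,0],[0,0,0],[0,0,0],[0,0,0],[0,0,0],[0,0,0],[0,0,0]], "rot": [[0,0,0],[0,0,0],[0,0,0],[0,0,0],[0,0,0],[0,0,0],[0,0,0],[0,0,0]], "hand": [0.8,0.7,0.6,0.5,0.5,0.5,0.5,0.5], "newtons": 25}}

```text
time_s: 4.65
ee_pos: [495.8, -202.2, 118.6]
ee_rot: [180.0, 0.1, 170.4]
force: [0.0, 2.2, 5.0]
gripper_width: 55.8
gripper_force: 25.0
```

Request:
{"fn": "apply_moves", "kwargs": {"delta_pos": [[0,0,0.1],[0,0,0.2],[0,0,0.3],[0,0,0.4],[0,0,0.55],[0,0,0.7],[0,0,0.85],[0,0,1.0],[0,0,1.0]], "rot": [[0,0,0],[0,0,0],[0,0,0],[0,0,0],[0,0,0],[0,0,0],[0,0,0],[0,0,0],[0,0,0]], "hand": [0.45,0.45,0.45,0.45,0.45,0.45,0.45,0.45,0.45]}}

```text
time_s: 5.4
ee_pos: [496.8, -203.4, 240.9]
ee_rot: [-179.9, 0.3, 170.4]
force: [-0.0, -0.5, 0.6]
gripper_width: 55.7
gripper_force: 25.0
```

```bash
python3 - <<'E'
from fit import *
g=grab('scene');s=env.state();print(s['ee_pos'],s['force'],s['gripper_width'])
x=np.array([497,-202,-9,0,0.]);i=cv2.resize(cv2.convertScaleAbs(g['pixels'][:,:,::-1].copy(),alpha=1.4),None,fx=4,fy=4,interpolation=3)
outline(i,g,MIC,(Tm(x)[0],np.array([s['ee_pos'][0],s['ee_pos'][1],s['ee_pos'][2]+18.8-92])),(0,255,0))
cv2.imwrite('pics/lift.png',i[340:900,230:980])
E
```

```text
[ 495.90644309 -202.98659673  238.85093558] [ 0.44581543 -0.7018511  -1.39101045] 55.86152667231752
```

View pics/lift.png

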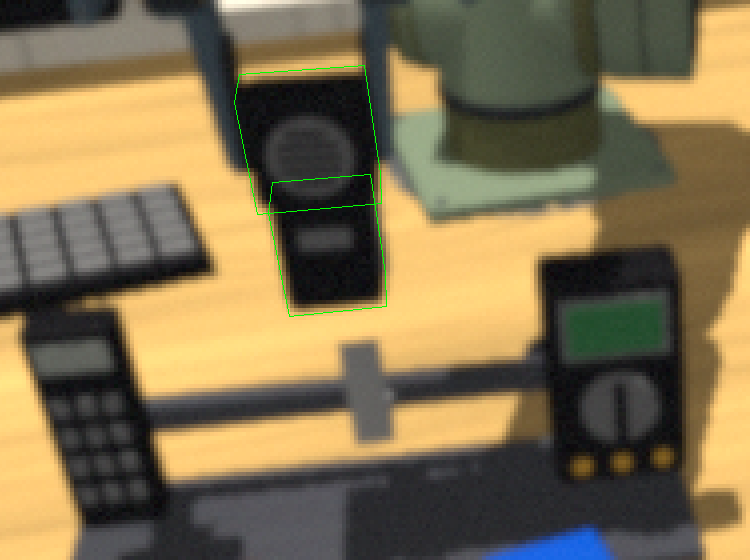

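The picture shows the mic free of the hook and gripped, with its grille at about (310,157). The meter and keypad are still hanging. I'll go up over the meter and across to the cradle.

Request:
{"fn": "apply_moves", "kwargs": {"delta_pos": [[0,0,0.25],[0,0,0.5],[0,0,0.55],[0.0,0.2,0.55],[0.02,0.45,0.55],[0.05,0.7,0.55],[0.05,0.84,0.55]], "rot": [[0,0,0],[0,0,0],[0,0,0],[0,0,0.02],[0,0,0.04],[0,0,0.07],[0,0,0.07]], "hand": [0.45,0.45,0.45,0.45,0.45,0.45,0.45]}}

```text
time_s: 6.03
ee_pos: [500.8, -99.2, 301.6]
ee_rot: [179.9, -0.2, 176.5]
force: [0.5, -0.2, -2.0]
gripper_width: 56.1
gripper_force: 25.0
```

Request:
{"fn": "apply_moves", "kwargs": {"delta_pos": [[0.02,0.3,0],[0.04,0.6,0],[0.05,0.84,0],[0.05,0.84,0]], "rot": [[0,0,0.03],[0,0,0.05],[0,0,0.07],[0,0,0.07]], "hand": [0.45,0.45,0.45,0.45]}}

```text
time_s: 6.37
ee_pos: [506.6, 3.7, 301.6]
ee_rot: [179.8, -0.2, -177.3]
force: [-0.7, -0.3, -1.0]
gripper_width: 56.1
gripper_force: 25.0
```

Request:
{"fn": "apply_moves", "kwargs": {"delta_pos": [[0.02,0.3,0],[0.04,0.6,0],[0.05,0.84,0],[0.05,0.84,0]], "rot": [[0,0,0.03],[0,0,0.05],[0,0,0.07],[0,0,0.07]], "hand": [0.45,0.45,0.45,0.45]}}

```text
time_s: 6.7
ee_pos: [512.9, 103.8, 301.6]
ee_rot: [179.9, -0.2, -171.3]
force: [-0.2, -0.2, -1.2]
gripper_width: 56.0
gripper_force: 25.0
```

Request:
{"fn": "apply_moves", "kwargs": {"delta_pos": [[0.02,0.3,0],[0.04,0.6,0],[0.05,0.84,0],[0.05,0.84,-0.5],[0.05,0.84,-0.98],[0.05,0.84,-0.98],[0.05,0.84,-0.98],[0.05,0.84,-0.98]], "rot": [[0,0,0.03],[0,0,0.05],[0,0,0.07],[0,0,0.07],[0,0,0.07],[0,0,0.07],[0,0,0.07],[0,0,0.07]], "hand": [0.45,0.45,0.45,0.45,0.45,0.45,0.45,0.45]}}

```text
time_s: 7.37
ee_pos: [518.2, 199.5, 184.2]
ee_rot: [-179.9, -0.3, -165.6]
force: [0.3, 0.5, -1.1]
gripper_width: 55.9
gripper_force: 25.0
```

```bash
python3 - <<'E'
from fit import *
g=grab('scene');f=grab('top');s=env.state();p=s['ee_pos'];print(p,s['ee_rot'],s['gripper_width'])
yaw=s['ee_rot'][2]-180;x=np.array([p[0],p[1],yaw,0,0.]);T=(Tm(x)[0],np.array([p[0],p[1],p[2]+18.8-92]))
try:
    ms=near(g,'mic',proj(g,[T[1]+[0,0,55]])[0])
    Tf=lambda v:(Tm(v)[0],np.array([v[0],v[1],p[2]+18.8-92+v[5]]))
    print(fit([(g,ms,MIC)],np.r_[x,0],Tf,np.array([.5,5,.5,3,5,3]),.003))
except Exception as e: print(e)
o=[]
for im,(cx,cy) in((g,(310,165)),(f,(178,205))):
    i=cv2.resize(cv2.convertScaleAbs(im['pixels'][:,:,::-1].copy(),alpha=1.4),None,fx=5,fy=5,interpolation=3)
    for P,TT,c in((MIC,T,(0,255,0)),(CR,Tc([520.9,200.6,14.6]),(0,0,255))):
        for q in P: cv2.polylines(i,[cv2.convexHull((proj(im,q@TT[0].T+TT[1])*5+2).astype(np.int32))],True,c,1)
    o.append(i[cy*5-300:cy*5+250,cx*5-195:cx*5+195])
cv2.imwrite('pics/over.png',np.hstack(o))
E
```

```text
[520.90431047 200.65474973 188.17320973] [ 179.99415043    0.19538701 -165.5930916 ] 55.54686622579106
mic [325.5, 129.9, 30.3, 54.0] 0.6 964
(array([ 5.20950230e+02,  2.00575486e+02, -3.45435350e+02, -1.84258574e-02,
        5.10111564e+00, -7.88608921e-01]), np.float64(0.371328379183054))
```

View pics/over.png

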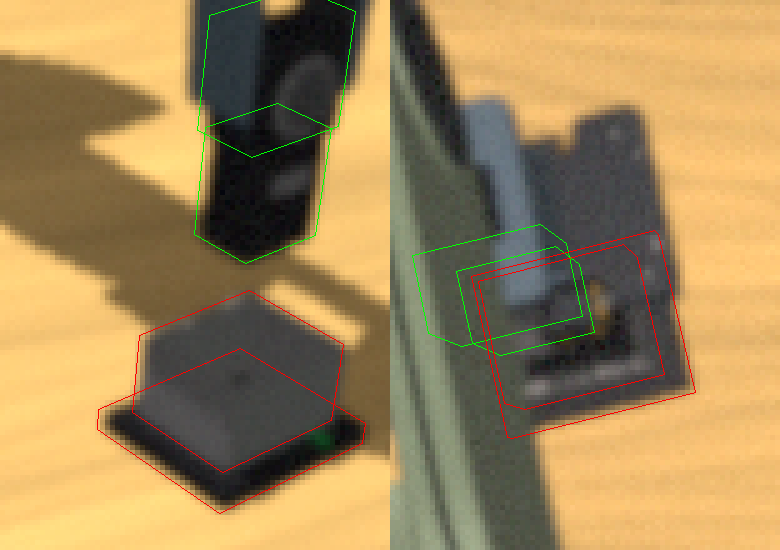

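The hover view shows the mic directly above the pocket, aligned to within about 2 mm. I'll lower it in stages and watch the force.

Request:
{"fn": "apply_moves", "kwargs": {"delta_pos": [[0,0,-0.15],[0,0,-0.3],[0,0,-0.4],[0,0,-0.48],[0,0,-0.56],[0,0,-0.64],[0,0,-0.64]], "rot": [[0,0,0],[0,0,0],[0,0,0],[0,0,0],[0,0,0],[0,0,0],[0,0,0]], "hand": [0.45,0.45,0.45,0.45,0.45,0.45,0.45]}}

```text
time_s: 8.1
ee_pos: [518.8, 200.5, 108.5]
ee_rot: [-180.0, -0.1, -165.6]
force: [-0.5, 0.1, -1.8]
gripper_width: 55.7
gripper_force: 25.0
```

Request:
{"fn": "apply_moves", "kwargs": {"delta_pos": [[0,0,-0.04],[0,0,-0.08],[0,0,-0.11],[0,0,-0.14],[0,0,-0.16],[0,0,-0.16]], "rot": [[0,0,0],[0,0,0],[0,0,0],[0,0,0],[0,0,0],[0,0,0]], "hand": [0.45,0.45,0.45,0.45,0.45,0.45]}}

```text
time_s: 8.6
ee_pos: [519.0, 200.7, 89.8]
ee_rot: [-180.0, -0.1, -165.5]
force: [-0.8, 0.0, -1.3]
gripper_width: 56.1
gripper_force: 25.0
```

Request:
{"fn": "apply_moves", "kwargs": {"delta_pos": [[0,0,-0.015],[0,0,-0.03],[0,0,-0.03]], "rot": [[0,0,0],[0,0,0],[0,0,0]], "hand": [0.45,0.45,0.45]}}

```text
time_s: 8.85
ee_pos: [519.4, 200.8, 86.7]
ee_rot: [180.0, 0.0, -165.5]
force: [0.7, -0.3, -2.0]
gripper_width: 56.2
gripper_force: 25.0
```

Request:
{"fn": "apply_moves", "kwargs": {"delta_pos": [[0,0,-0.01],[0,0,-0.01]], "rot": [[0,0,0],[0,0,0]], "hand": [0.45,0.45]}}

```text
time_s: 9.02
ee_pos: [519.5, 200.9, 86.5]
ee_rot: [180.0, 0.0, -165.6]
force: [-1.7, -0.2, 4.3]
gripper_width: 55.9
gripper_force: 25.0
```

The mic has touched the pocket floor at the expected height. I'll release, then back off straight up.

Request:
{"fn": "apply_moves", "kwargs": {"delta_pos": [[0,0,0],[0,0,0],[0,0,0],[0,0,0],[0,0,0],[0,0,0],[0,0,0]], "rot": [[0,0,0],[0,0,0],[0,0,0],[0,0,0],[0,0,0],[0,0,0],[0,0,0]], "hand": [0.65,0.7,0.8,0.9,1,1,1]}}

```text
time_s: 9.6
ee_pos: [519.3, 200.8, 85.5]
ee_rot: [180.0, -0.0, -165.6]
force: [0.6, 0.1, 0.1]
gripper_width: 90.5
gripper_force: 0.0
```

Request:
{"fn": "apply_moves", "kwargs": {"delta_pos": [[0,0,0.1],[0,0,0.25],[0,0,0.5],[0,0,0.75],[0,0,1],[0,0,1]], "rot": [[0,0,0],[0,0,0],[0,0,0],[0,0,0],[0,0,0],[0,0,0]], "hand": [1,1,1,1,1,1]}}

```text
time_s: 10.1
ee_pos: [522.6, 202.0, 211.9]
ee_rot: [179.9, 0.7, -165.5]
force: [1.2, 1.0, 0.7]
gripper_width: 91.4
gripper_force: 0.0
```

Request:
{"fn": "apply_moves", "kwargs": {"delta_pos": [[-0.3,0,0.3],[-0.6,0,0.4],[-0.9,0,0.4],[-0.9,0,0.4],[-0.9,0,0.4],[-0.9,0,0.4]], "rot": [[0,0,0],[0,0,0],[0,0,0],[0,0,0],[0,0,0],[0,0,0]], "hand": [1,1,1,1,1,1]}}

```text
time_s: 10.6
ee_pos: [411.8, 200.9, 253.6]
ee_rot: [-180.0, 0.1, -165.5]
force: [0.7, -0.3, -0.3]
gripper_width: 91.5
gripper_force: 0.0
```

```bash
python3 - <<'E'
from fit import *
g=grab('scene');f=grab('top');T=Tm([520.9,200.6,14.6,0,0]);T=(T[0],np.array([520.9,200.6,12.]))
o=[]
for im,(cx,cy) in((g,(320,160)),(f,(178,205))):
    i=cv2.resize(cv2.convertScaleAbs(im['pixels'][:,:,::-1].copy(),alpha=1.4),None,fx=4,fy=4,interpolation=3)
    outline(i,im,MIC,T,(0,255,0));o.append(i[cy*4-220:cy*4+220,cx*4-195:cx*4+195])
r=cv2.resize(cv2.convertScaleAbs(g['pixels'][130:240,50:245,::-1].copy(),alpha=1.4),(260,147))
o=np.hstack(o);o[-147:,-260:]=r
cv2.imwrite('pics/end.png',o)
E
```

```text
(no output)
```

View pics/end.png

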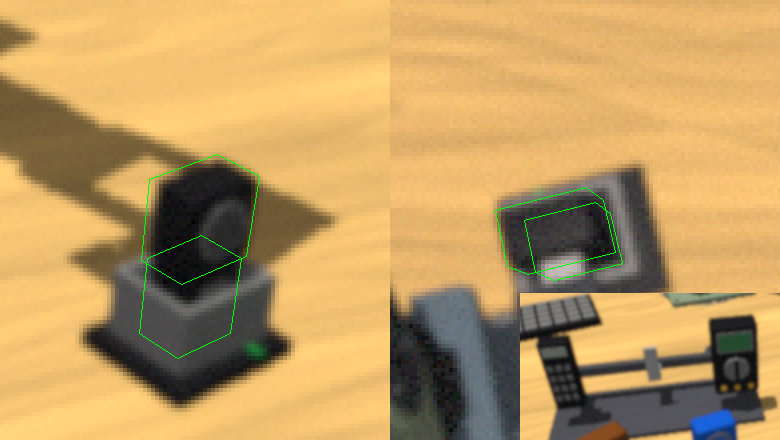

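The end picture shows the mic upright in the pocket and matching the seated outline, with its grille at about (225,232). The meter and keypad are still on their hooks, and the gripper is clear. I'll hand in.

```bash
python3 -c "
from workcell import env
print(env.job_done())"
```

```text
the job is handed in; nothing more can be done
None
```

The mic is off its hook and standing upright on the cradle's pocket floor, the meter and keypad are still hanging, and the job was handed in after about 11 s of the 48 s limit; no verdict came back.

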